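# Set a chocolate bar over the slab's end for snapping

### The job

Get the chocolate bar ready to be snapped over the plate: push it along the marble slab, never lifting it, until exactly two rows of squares stick out over the end of the slab beside which the plate stands, with the groove behind the second row lying along the slab's edge. Then press down with a fingertip on the part of the bar that lies on the slab, firmly enough to hold it but not so hard that it cracks, and finish while holding it down like that. Leave everything else where it stands.

Things in the scene. Friction and masses are not known exactly. Their poses are not given: they have to be found in the camera images.
- marble_slab: Pale marble pastry slab, 240 (its x) x 400 (its y) x 30 mm high, flat on the worktop; it does not move. Origin: centre of its underside; z up. Its short ends are at y = +200 and -200 mm in its frame; the plate stands on the worktop beside one of them, the loaf tin beside the other, and which is where varies.
- chocolate_bar: Dark brown rigid bar of chocolate lying loose on the slab near its middle, 96 (its x) x 168 (its y) x 12 mm thick, about 0.2 kg. Moulded in 24 mm squares, 4 across and 7 rows along y, both ends alike: two rows are 48 mm. Origin: centre of its underside; z up. Turned up to 0.4 rad from the slab's y axis at the start. Slides under a light push.
- plate: Round white plate for the pieces, 180 mm across, 20 mm high, lower than the slab, with its centre about 300 mm from the slab's centre. Origin: centre of its underside. Shows over which end of the slab the bar must stick out; leave it where it is.
- loaf_tin: Black open loaf tin, 91 x 213 x 87 mm high, at the slab's other end, its long side parallel to that end, its near wall about 55 mm from it. Origin: centre of its underside. Leave it.
- sugar_jar: Glass jar of sugar with a grey lid, 64 mm across, 90 mm high, behind the slab's far long side. Origin: centre of its underside. Leave it.
- shot_glass: Small thick glass, 44 mm across, 55 mm high, behind the slab's far long side. Origin: centre of its underside. Leave it.
- coffee_cup: Small white cup with a handle, 62 x 92 x 51 mm high, on the worktop in front of the slab, to the right. Origin: centre of its underside. Leave it.
- teaspoon: Steel teaspoon, 130 mm long, 11 mm high, lying near the front of the worktop on the right. Origin: middle of its underside. Leave it.
- wooden_spoon: Wooden spoon, 310 mm long, 14 mm high, lying near the front of the worktop on the left. Origin: middle of its underside. Leave it.
There are look-alikes about, which are no part of the job. What is meant by the plate is not brown, and is the larger of those in its own colour.

How it is judged:
By the outcome, as a careful person would: the job done as asked, in the order asked, and still so for the second after the job is handed in, while the arm keeps its last pose, push and grip.
It also fails if it takes over 56 s, if anything falls off the work surface, if the arm or the gripper's body presses on something with over 40 N, if the wrist force passes 120 N, or if a joint passes its speed limit or range.

### The arm

A 6-joint arm with a two-finger parallel gripper is mounted at the origin on a cart in front of the work surface, level with it; the furniture and walls round the work are solid. World frame = base frame: x ahead of the robot, y to its left, z up, the work surface at z = 0. Lengths are in m, angles in rad, forces in N, time in s.
With the tool pointing down it reaches from about 0.375 to 0.9 m from the base axis. Payload 3.1 kg.
Tool frame: the origin (TCP) lies at the very end of the fingers, on their centre line; the grasp point (between the pads) lies 19 mm behind it (grip_depth is the distance from the TCP to the grasp point, in m); z points along the fingers, y is the line along which they close (so a half turn about z gives the same grasp; the last joint's range is limited). The gripper opens to 85 mm and grips with 20 to 120 N. Pads are 22 mm wide; open, the fingers measure 114 mm over their backs; the gripper's body (76 mm by 85 mm) begins 54 mm behind the grasp point. The pads swing forward as they close: fully open they stand 13 mm farther back than shut.
Start: joints at [-1.417, 0.527, 1.433, -0, 1.181, -0.178], TCP at [0.204, -0.591, 0.231] pointing down, gripper open.
Joint ranges: [-3.08, 3.08], [-0.75, 2.2], [0.22, 2.44], [-1.43, 4.57], [0, 2.65], [-2.85, 2.85]. Speed limits (rad/s): [2.79, 2.79, 3.14, 3.14, 3.14, 3.14].

### API

Orientations are given as a unit quaternion [x, y, z, w].
In Python, from station import * gives the robot as it stands.
- The arm moves only by the tool apply_moves, never from a script. Its argument "plan" is a list of rows, each a list of 7 numbers: the shift along the tool's x, y, z in m, then the turn, a rotation vector about the tool's x, y, z in rad, then the gripper command: -1 is fully open, 1 is shut, values between are in proportion. In form: [[dx, dy, dz, wx, wy, wz, jaw], ...]. A call has 1 to 8 rows; each row shifts and turns the commanded pose from where the row before left it, along the tool's axes as they then stand; what a row does not reach is not made up. A row lasts 1/8 s, in which the tool goes at most 62.5 mm and 10.7 degrees, less where a joint would pass 70% of its speed; a pose out of reach is approached as far as the arm can. A call is refused whole if a number of a shift passes 0.0625 or a number of a turn 0.188, either way. A call with a gripper value outside its range is refused whole. The fingers move at their own pace and stop on an object; "force" is the grip in N (left out, the last holds). Time passes only in rows, so rows that do not move let the fingers close. It gives the time, the measured TCP pose, the force, the opening and the grip force at its end, in the units of the state.
- sense(): the state, without advancing time (a new reading comes with each control period).
- snapshot(name): name is "side" or "top"; returns the picture (420x560x3 uint8, red, green, blue); there is no depth.
- calibration(name): a dict with "camera_matrix" (3x3 intrinsics, pixels), "k1" (the pictures are not rectified: a ray, as slopes to the right and down, at radius r is drawn at 1 + k1 r^2 times it, then the intrinsics apply), "R" (3x3) and "t" (3): a world point X has camera coordinates R X + t. Camera axes: x right, y down, z forward; pixel columns grow to the right and rows downward; lengths in m; the calibration is good to about 2 mm. A picture is of the moment at which its call begins. calibration takes no time and is no camera call.
- sign_off(): hands the job in; it is judged then, once.
The state is a dict: "t": time; "q": joint angles; "qd": joint speeds; "tau": joint torques, N m; "tcp_pos": TCP position; "tool_rot": TCP orientation; "force": force on the tool from outside, world axes, zero at the start; "ft_torque": the same for the moment, N m; "finger_gap": opening from 0.0 (shut) to 1.0 (fully open); "gripper_force": force on a finger pad.
Only numpy, scipy, OpenCV 4.12 (cv2) and the standard library are available. Lean on these libraries where they do the work, as an engineer would, in place of code of your own. Each camera call takes 0.05 s, during which the arm holds its last target. There are 200 camera calls.

## Working session

There is one attempt and no reset: what is moved stays moved. The work goes in short steps, Python scripts to look and compute and a tool call to move; the robot and the scene stay as the last step left them, time stands still between calls to the robot, and variables do not carry over. Pictures are saved under pics/ and viewed, at most 10 in all, crops included, and the job is handed in when it is done.

Besides the shell and the picture viewer there is one more tool, called after "Request:" as a command line: name --pt "numbers of a row" for each row, then --argument value for the rest. apply_moves: Moves the arm, as the interface text tells. Its arguments: {"type":"object","properties":{"plan":{"type":"array"},"force":{"type":"number"}},"required":["plan"]}

```bash
mkdir -p pics; ls; python3 - <<'E'
from station import *
import cv2
for n in("top","side"):
    im=snapshot(n); cv2.imwrite(f"pics/{n}0.png",im[:,:,::-1]); c=calibration(n); print(n,c)
print(sense())
E
```

```text
pics
top {'camera_matrix': array([[520.10311039,   0.        , 276.2922721 ],
       [  0.        , 520.10311039, 200.12240719],
       [  0.        ,   0.        ,   1.        ]]), 'k1': -0.03895025714278979, 'R': array([[-8.91473501e-02, -9.96018082e-01, -8.54173984e-04],
       [-9.71147082e-01,  8.71116889e-02, -2.22002026e-01],
       [ 2.21192440e-01, -1.89613637e-02, -9.75045830e-01]]), 't': array([-0.06125679,  0.51360636,  1.59913923])}
side {'camera_matrix': array([[408.74535145,   0.        , 272.72358884],
       [  0.        , 408.74535145, 203.98360323],
       [  0.        ,   0.        ,   1.        ]]), 'k1': -0.014897788153777415, 'R': array([[ 0.97724147, -0.21102596,  0.02161366],
       [-0.11611138, -0.61738932, -0.7780415 ],
       [ 0.177531  ,  0.75782482, -0.62784097]]), 't': array([-0.52002261,  0.05564884,  1.39801171])}
{'t': 0.1, 'q': array([-1.41654889e+00,  5.28360294e-01,  1.43381544e+00,  1.32265423e-05,
        1.18144283e+00, -1.78489084e-01]), 'qd': array([-0.00035829, -0.00174115, -0.00246463,  0.00108243,  0.0010649 ,
       -0.00170344]), 'tau': array([ 1.69179493e-04, -4.43304133e+01, -1.78586286e+01, -3.19788378e-04,
        3.85724838e-03,  9.36288274e-06]), 'tcp_pos': array([ 0.20407637, -0.59002789,  0.2304263 ]), 'tool_rot': array([ 9.86192603e-01,  1.65599287e-01,  1.83928515e-05, -1.01280649e-03]), 'force': array([ 0.32723043, -0.37728496, -0.23754297]), 'ft_torque': array([-0.04710858, -0.02620251,  0.03563422]), 'gripper_force': 0.0, 'finger_gap': 1.0026506717626333}
```

View pics/top0.png

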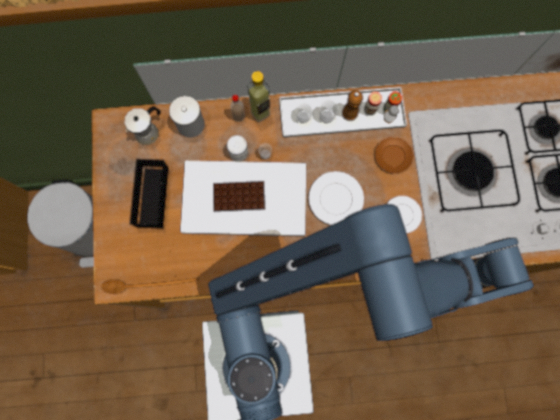

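View pics/side0.png

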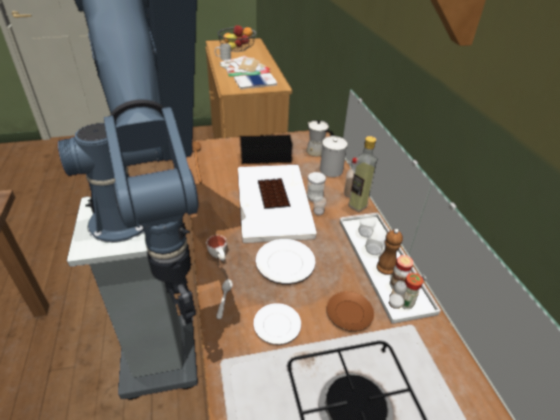

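The plate is the larger white disc at about (336,200) in the top view, at the slab's right (-y) end. The smaller white one at (402,214) is the look-alike. In the same view the slab spans about (182..307, 161..235) and the bar about (213..266, 180..212), nearly aligned with the slab. The tin is at the left end.

```bash
cat > h.py <<'E'
from station import *
import numpy as np, cv2
def cast(px,z,name="top"):
    c=calibration(name);K=c["camera_matrix"];k=c["k1"];R,t=c["R"],c["t"]
    u=cv2.undistortPoints(np.float64(px).reshape(-1,1,2),K,np.array([k,0,0,0.])).reshape(-1,2)
    d=np.c_[u,np.ones(len(u))]@R; C=-R.T@t
    return (C+d*((z-C[2])/d[:,2])[:,None])[:,:2]
def blob(mask,box):
    m=np.zeros_like(mask);x0,x1,y0,y1=box;m[y0:y1,x0:x1]=mask[y0:y1,x0:x1]
    cs=cv2.findContours(m,cv2.RETR_EXTERNAL,cv2.CHAIN_APPROX_NONE)[0]
    return max(cs,key=cv2.contourArea)[:,0]/4.+(0.5/4-0.5)
def look(name="top",box=(170,320,150,245),save=None):
    im=snapshot(name)
    if save: cv2.imwrite(save,im[:,:,::-1])
    big=cv2.resize(im,None,fx=4,fy=4,interpolation=cv2.INTER_CUBIC)
    hsv=cv2.cvtColor(big,cv2.COLOR_RGB2HSV); b=[4*v for v in box]
    return im,big,hsv,b
def rect(p):
    (c,s,a)=cv2.minAreaRect(p.astype(np.float32)); q=cv2.boxPoints((c,s,a))
    e=max([q[1]-q[0],q[2]-q[1]],key=np.linalg.norm); e=e*np.sign(e[1])
    return np.array(c),np.array(s),np.arctan2(-e[0],e[1]),q
E
python3 - <<'E'
from h import *
im,big,hsv,b=look()
w=((hsv[...,1]<60)&(hsv[...,2]>150)).astype(np.uint8)*255
s=blob(w,b); S=cast(s,.03); r=rect(S); print("slab c,size,yaw",r[0],r[1],r[2],r[3])
d=(hsv[...,2]<125).astype(np.uint8)*255
d[:]=cv2.morphologyEx(d,cv2.MORPH_CLOSE,np.ones((9,9)))
bb=blob(d,[4*v for v in(195,295,170,228)]); B=cast(bb,.042); r=rect(B); print("bar",r[0],r[1],r[2],r[3])
w2=blob(w,[4*v for v in(309,364,165,232)]);print("plate",rect(cast(w2,.02))[:2])
print(im[200,150:200:4].tolist(),im[196,205:218].tolist(), im[200,300:312].tolist())
E
```

```text
slab c,size,yaw [ 0.53292239 -0.00280388] [0.40532818 0.24632792] -0.11377419 [[ 0.38754648 -0.19017503]
 [ 0.63228184 -0.21814033]
 [ 0.6782983   0.18456727]
 [ 0.43356293  0.21253258]]
bar [0.53472042 0.01302076] [0.16376609 0.09263519] -0.042714838 [[ 0.4849485  -0.06680974]
 [ 0.5774992  -0.07076546]
 [ 0.5844923   0.09285126]
 [ 0.49194163  0.09680698]]
plate (array([ 0.51573819, -0.29901874]), array([0.16539314, 0.18213698]))
[[33, 28, 29], [26, 25, 26], [29, 26, 24], [3, 7, 4], [121, 77, 36], [165, 112, 66], [170, 120, 79], [160, 120, 90], [173, 159, 153], [224, 225, 226], [224, 224, 226], [225, 224, 226], [225, 224, 227]] [[225, 224, 227], [225, 225, 227], [225, 225, 227], [224, 223, 226], [224, 224, 226], [224, 224, 225], [220, 220, 222], [192, 190, 191], [135, 128, 126], [83, 63, 57], [65, 38, 28], [58, 33, 19], [60, 31, 14]] [[224, 224, 227], [225, 225, 227], [224, 225, 227], [223, 223, 224], [216, 212, 211], [189, 179, 169], [151, 131, 117], [122, 99, 84], [134, 119, 110], [177, 171, 169], [214, 211, 212], [222, 222, 224]]
```

Request:
apply_moves --pt "0.042 -0.0425 0 0 0 0 -0.2" --pt "0.042 -0.0425 0 0 0 0 -0.2" --pt "0.042 -0.0425 0 0 0 0 -0.2" --pt "0.042 -0.0425 0 0 0 0 -0.2" --pt "0.042 -0.0425 0 0 0 0 -0.2" --pt "0.042 -0.0425 0 0 0 0 -0.2" --pt "0.042 -0.0425 0 0 0 0 -0.2" --pt "0.042 -0.0425 0 0 0 0 -0.2"

```text
t: 1.15
tcp_pos: [0.4113, -0.1579, 0.2314]
tool_rot: [0.986, 0.165, 0.0, 0.0]
force: [0.4, -0.5, 0.7]
finger_gap: 0.599
gripper_force: 0.0
```

Request:
apply_moves --pt "0.042 -0.0425 0 0 0 0 -0.2" --pt "0.042 -0.0425 0 0 0 0 -0.2" --pt "0.042 -0.0425 0 0 0 0 -0.2" --pt "0.042 -0.0425 0 0 0 0 -0.2" --pt "0.042 -0.0425 0 0 0 0 -0.2" --pt "0.013 -0.0125 0 0 0 0 -0.2"

```text
t: 1.9
tcp_pos: [0.5488, 0.129, 0.2311]
tool_rot: [0.986, 0.168, 0.0, -0.0]
force: [-0.6, -0.1, -0.2]
finger_gap: 0.601
gripper_force: 0.0
```

Request:
apply_moves --pt "0 0 0 0 0 -0.16 -0.2" --pt "0 0 0 0 0 -0.16 -0.2" --pt "0 0 0 0 0 -0.16 -0.2" --pt "0 0 0 0 0 -0.16 -0.2" --pt "0 0 0 0 0 -0.16 -0.2" --pt "0 0 0 0 0 -0.16 -0.2" --pt "0 0 0 0 0 -0.164 -0.2" --pt "0 0 0 0 0 0 -0.2"

```text
t: 2.9
tcp_pos: [0.5475, 0.125, 0.2311]
tool_rot: [0.747, 0.665, -0.001, -0.0]
force: [0.2, -0.9, 0.2]
finger_gap: 0.598
gripper_force: 0.0
```

Request:
apply_moves --pt "0.004 0 0.04 0 0 0 -0.2" --pt "0 0 0.045 0 0 0 -0.2" --pt "0 0 0.045 0 0 0 -0.2" --pt "0 0 0.035 0 0 0 -0.2" --pt "0 0 0.021 0 0 0 -0.2" --pt "0 0 0 0 0 0 -0.2"

```text
t: 3.65
tcp_pos: [0.5469, 0.1294, 0.0437]
tool_rot: [0.747, 0.665, -0.002, -0.001]
force: [0.8, -0.0, -0.5]
finger_gap: 0.601
gripper_force: 0.0
```

Request:
apply_moves --pt "0 0 0.003 0 0 0 -0.2" --pt "0 0 0.003 0 0 0 -0.2" --pt "0 0 0.003 0 0 0 -0.2" --pt "0 0 0.003 0 0 0 -0.2"

```text
t: 4.15
tcp_pos: [0.5487, 0.1299, 0.0336]
tool_rot: [0.746, 0.666, 0.0, 0.0]
force: [-0.0, -0.1, -0.2]
finger_gap: 0.6
gripper_force: 0.0
```

Request:
apply_moves --pt "0 0 0.0015 0 0 0 -0.2" --pt "0 0 0.0015 0 0 0 -0.2" --pt "0 0 0 0 0 0 -0.2"

```text
t: 4.53
tcp_pos: [0.5483, 0.1299, 0.0302]
tool_rot: [0.746, 0.666, -0.0, -0.0]
force: [-0.7, 0.2, 0.9]
finger_gap: 0.601
gripper_force: 0.0
```

```bash
python3 - <<'E'
from h import *
s=sense();print(s["tcp_pos"],s["force"])
im=snapshot("side");cv2.imwrite("pics/side1.png",cv2.resize(im[120:260,200:360],None,fx=4.5,fy=4,interpolation=cv2.INTER_CUBIC)[:,:,::-1])
E
```

```text
[0.54833843 0.12993734 0.03018643] [-0.67359521  0.16879611  0.90354038]
```

View pics/side1.png

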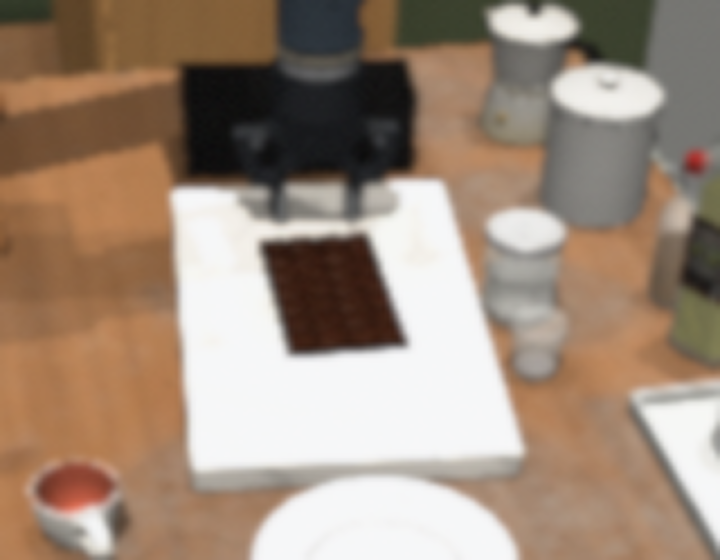

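The crop shows both fingers (280,210 and 352,210) just above the slab behind the bar's far end (262–370, 240). The near slab edge and the bar are unobstructed.

Request:
apply_moves --pt "0 0 0.001 0 0 0 -0.2" --pt "0 0 0.001 0 0 0 -0.2" --pt "0 0 0 0 0 0 -0.2"

```text
t: 4.95
tcp_pos: [0.5484, 0.1299, 0.0282]
tool_rot: [0.746, 0.666, -0.0, -0.0]
force: [-0.7, -0.0, -0.1]
finger_gap: 0.599
gripper_force: 0.0
```

Request:
apply_moves --pt "0 0 0.001 0 0 0 -0.2" --pt "0 0 0.001 0 0 0 -0.2" --pt "0 0 0 0 0 0 -0.2"

```text
t: 5.32
tcp_pos: [0.5485, 0.1299, 0.0268]
tool_rot: [0.746, 0.666, 0.0, 0.0]
force: [-1.1, -0.7, 4.9]
finger_gap: 0.602
gripper_force: 2.3
```

Request:
apply_moves --pt "0 0 -0.0025 0 0 0 -0.2" --pt "-0.012 0 0 0 0 0 -0.2" --pt "-0.006 0 0 0 0 0 -0.2" --pt "-0.004 0 0 0 0 0 -0.2" --pt "-0.004 0 0 0 0 0 -0.2" --pt "-0.004 0 0 0 0 0 -0.2" --pt "-0.005 0 0 0 0 0 -0.2" --pt "-0.005 0 0 0 0 0 -0.2"

```text
t: 6.32
tcp_pos: [0.5438, 0.0899, 0.0288]
tool_rot: [0.746, 0.666, 0.0, 0.0]
force: [-0.5, 0.2, -0.8]
finger_gap: 0.603
gripper_force: 0.3
```

Request:
apply_moves --pt "-0.005 0 0 0 0 0 -0.2" --pt "-0.008 0 0 0 0 0 -0.2" --pt "-0.008 0 0 0 0 0 -0.2" --pt "-0.008 0 0 0 0 0 -0.2" --pt "-0.008 0 0 0 0 0 -0.2" --pt "-0.008 0 0 0 0 0 -0.2" --pt "-0.005 0 0 0 0 0 -0.2" --pt "0 0 0 0 0 0 -0.2"

```text
t: 7.32
tcp_pos: [0.5382, 0.04, 0.0288]
tool_rot: [0.746, 0.665, -0.0, 0.0]
force: [1.0, 0.4, 0.4]
finger_gap: 0.6
gripper_force: 0.0
```

```bash
python3 - <<'E'
from h import *
s=sense();print(s["tcp_pos"],s["force"])
im=snapshot("side");cv2.imwrite("pics/side2.png",cv2.resize(im[120:260,200:360],None,fx=4.5,fy=4,interpolation=cv2.INTER_CUBIC)[:,:,::-1])
E
```

```text
[0.53820301 0.03996514 0.02884675] [0.99677751 0.35350406 0.42047749]
```

View pics/side2.png

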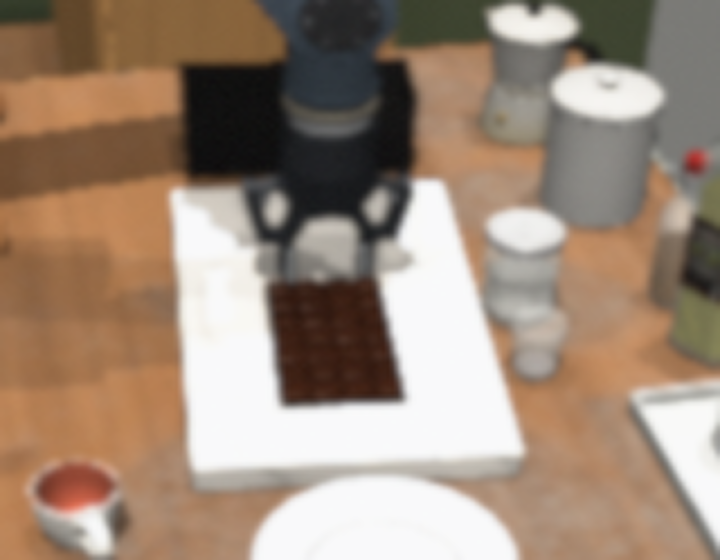

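The fingers touch the bar's far end and the bar moves squarely. Its near edge is at crop row ~402 and the slab's near edge at row ~470.

```bash
cat >> h.py <<'E'
Y=np.array([.1135,.9935]);X=np.array([.9935,-.1135]);S0=np.array([.5329,-.0028])
def sl(p): p=np.atleast_2d(p)-S0; return np.c_[p@X,p@Y]
def line(g,cols,r0,r1,sign,name,z):
    """strongest edge (sign) per column, subpixel, in slab coords"""
    pts=[]
    for c in cols:
        d=np.diff(cv2.GaussianBlur(g[:,c].astype(float).reshape(-1,1),(1,3),.8).ravel())[r0:r1]*sign
        i=int(np.argmax(d)); 
        if d[i]<8: continue
        w=np.clip(d[max(i-2,0):i+3],0,None); pts.append((c,r0+max(i-2,0)+.5+(w*np.arange(len(w))).sum()/w.sum()))
    P=sl(cast(pts,z,name)); f=np.polyfit(P[:,0],P[:,1],1)
    m=np.abs(P[:,1]-np.polyval(f,P[:,0]))<.003; f=np.polyfit(P[m,0],P[m,1],1)
    return f,P[m],len(pts)
E
python3 - <<'E'
from h import *
im=snapshot("side");g=im.min(2)
print(g[205:245,276].tolist()); print(g[205:245,250].tolist())
f,P,n=line(g,range(248,310),228,242,-1,"side",.03); print("slab edge",f,n,P[[0,-1]])
f,P,n=line(g,range(265,287),210,226,1,"side",.03); print("bar front",f,n,P[[0,-1]])
im=snapshot("top");cv2.imwrite("pics/top3.png",cv2.resize(im[145:250,170:370],None,fx=4,fy=4,interpolation=cv2.INTER_CUBIC)[:,:,::-1])
E
```

```text
[32, 24, 21, 22, 19, 20, 21, 21, 25, 25, 20, 18, 19, 22, 50, 120, 199, 239, 248, 249, 249, 249, 249, 249, 249, 249, 249, 249, 249, 245, 230, 194, 172, 176, 206, 235, 247, 249, 249, 249]
[249, 249, 249, 249, 249, 249, 249, 249, 249, 249, 249, 249, 249, 249, 249, 249, 249, 249, 249, 249, 249, 249, 249, 249, 249, 249, 249, 249, 249, 249, 246, 234, 203, 175, 166, 163, 155, 132, 107, 100]
slab edge [-0.00154986 -0.20525008] 62 [[-0.10169671 -0.2062087 ]
 [ 0.0956514  -0.20463402]]
bar front [-0.00586925 -0.13189895] 22 [[-0.04112265 -0.13295161]
 [ 0.02958668 -0.1329327 ]]
```

View pics/top3.png

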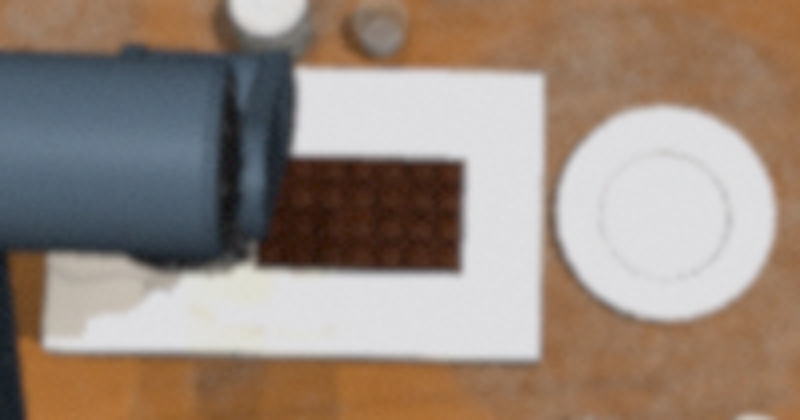

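The top view crop shows the bar's front end at column ~463 and the slab's end at ~542, parallel by eye. The plate is clear of the slab. I'll check the gap from this camera too.

```bash
cat >> h.py <<'E'
def lineT(im,rows,c0,c1,sign,z):
    # as line(), along rows of the top picture
    g=im.min(2).T; import h
    pts=[]
    for r in rows:
        d=np.diff(cv2.GaussianBlur(g[:,r].astype(float).reshape(-1,1),(1,3),.8).ravel())[c0:c1]*sign
        i=int(np.argmax(d)); w=np.clip(d[max(i-2,0):i+3],0,None)
        pts.append((c0+max(i-2,0)+.5+(w*np.arange(len(w))).sum()/w.sum(),r))
    P=sl(cast(pts,z,"top")); f=np.polyfit(P[:,0],P[:,1],1)
    m=np.abs(P[:,1]-np.polyval(f,P[:,0]))<.003; return np.polyfit(P[m,0],P[m,1],1),P[m]
E
python3 - <<'E'
from h import *
im=snapshot("top")
f,P=lineT(im,range(168,228),300,309,-1,.03); print("slab edge",f,P[[0,-1]])
f,P=lineT(im,range(188,210),278,292,1,.042); print("bar front",f,P[[0,-1]])
E
```

```text
slab edge [-0.00558962 -0.1997958 ] [[ 0.1020749  -0.19979387]
 [-0.09457643 -0.19934901]]
bar front [-0.01945749 -0.13454131] [[ 0.02965723 -0.13488536]
 [-0.03976441 -0.13381116]]
```

Request:
apply_moves --pt "-0.005 0 0 0 0 0 -0.2" --pt "-0.009 0 0 0 0 0 -0.2" --pt "-0.01 0 0 0 0 0 -0.2" --pt "-0.01 0 0 0 0 0 -0.2" --pt "-0.01 0 0 0 0 0 -0.2" --pt "-0.01 0 0 0 0 0 -0.2" --pt "-0.004 0 0 0 0 0 -0.2" --pt "0 0 0 0 0 0 -0.2"

```text
t: 8.52
tcp_pos: [0.5316, -0.0176, 0.0288]
tool_rot: [0.746, 0.666, -0.0, 0.0]
force: [0.0, 0.2, -1.2]
finger_gap: 0.598
gripper_force: 0.0
```

Request:
apply_moves --pt "-0.005 0 0 0 0 0 -0.2" --pt "-0.008 0 0 0 0 0 -0.2" --pt "-0.008 0 0 0 0 0 -0.2" --pt "-0.008 0 0 0 0 0 -0.2" --pt "-0.005 0 0 0 0 0 -0.2" --pt "-0.003 0 0 0 0 0 -0.2" --pt "0 0 0 0 0 0 -0.2"

```text
t: 9.4
tcp_pos: [0.5274, -0.0542, 0.0288]
tool_rot: [0.746, 0.666, -0.0, 0.0]
force: [0.2, -0.6, -0.4]
finger_gap: 0.601
gripper_force: 0.0
```

```bash
python3 - <<'E'
from h import *
s=sense();print(s["tcp_pos"],sl(s["tcp_pos"][:2]),s["force"])
im=snapshot("top")
cv2.imwrite("pics/top4.png",cv2.resize(im[155:240,220:370],None,fx=5,fy=5,interpolation=cv2.INTER_CUBIC)[:,:,::-1])
E
```

```text
[ 0.52742119 -0.05424086  0.02882414] [[ 0.00039534 -0.05172834]] [ 0.16776604 -0.60512851 -0.43402313]
```

View pics/top4.png

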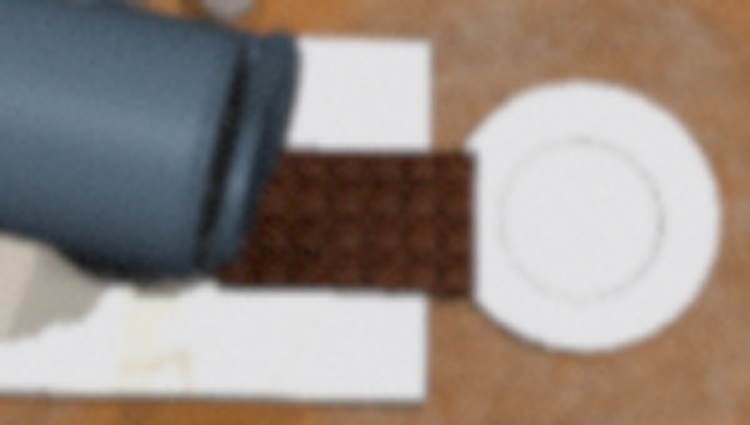

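The top view shows the bar overhanging: front edge at crop column ~473, slab end at ~428, so about one and a half rows are out. The bar is square to the slab. Next I'll measure the remainder in this sharper view.

```bash
cat > m.py <<'E'
from h import *
ims=[snapshot("top").astype(float) for _ in range(4)]; im=np.mean(ims,0)
rows=list(range(166,182))+list(range(217,231))
f,P=lineT(im,rows,300,310,-1,.03); print("slab edge",f,len(P))
red=np.repeat(im[:,:,:1],3,2)
c=int(__import__("sys").argv[1])
f2,P2=lineT(red,range(189,211),c-6,c+7,1,.042); print("bar front",f2,len(P2),"overhang",np.polyval(f,0)-np.polyval(f2,0))
g=red[:,:,0]
pr=lambda r:[int(v) for v in g[r,290:325]]
print(pr(195));print(pr(205))
for nm,r0,r1,sg in(("far",180,190,-1),("near",207,218,1)):   # long sides
    P3,_=[],0
    pts=[]
    for cc in range(282,303):
        d=np.diff(g[:,cc])[r0:r1]*sg;i=int(np.argmax(d));w=np.clip(d[max(i-2,0):i+3],0,None);pts.append((cc,r0+max(i-2,0)+.5+(w*np.arange(len(w))).sum()/w.sum()))
    Q=sl(cast(pts,.042));k=np.polyfit(Q[:,1],Q[:,0],1);print(nm,"x at s=-.17",np.polyval(k,-.17),"slope",k[0])
E
python3 m.py 314
```

```text
slab edge [-0.00430617 -0.19983902] 30
bar front [ 0.01079435 -0.22934647] 22 overhang 0.029507449971984567
[78, 73, 68, 66, 68, 71, 76, 77, 77, 71, 59, 59, 72, 80, 83, 84, 78, 68, 66, 72, 77, 80, 83, 92, 124, 174, 214, 224, 224, 220, 217, 221, 225, 225, 225]
[71, 67, 66, 62, 62, 62, 62, 64, 68, 73, 74, 67, 67, 69, 71, 73, 72, 72, 71, 71, 71, 74, 77, 85, 119, 171, 212, 224, 225, 225, 223, 221, 222, 224, 225]
far x at s=-.17 0.04170033560271676 slope -0.007280214166146481
near x at s=-.17 -0.05308697851205329 slope 0.023928814295827595
```

Request:
apply_moves --pt "-0.004 0 0 0 0 0 -0.2" --pt "-0.004 0 0 0 0 0 -0.2" --pt "-0.003 0 0 0 0 0 -0.2" --pt "-0.002 0 0 0 0 0 -0.2" --pt "0 0 0 0 0 0 -0.2"

```text
t: 10.28
tcp_pos: [0.5259, -0.0672, 0.0288]
tool_rot: [0.746, 0.666, -0.0, 0.0]
force: [0.3, -0.1, 0.9]
finger_gap: 0.603
gripper_force: 0.0
```

```bash
cat > gr.py <<'E'
from h import *
im=np.mean([snapshot("top").astype(float) for _ in range(6)],0); g=im.mean(2)
c,r=np.meshgrid(np.arange(276,330),np.arange(160,235)); P=sl(cast(np.c_[c.ravel(),r.ravel()],.042)); v=g[r,c].ravel()
m=(P[:,0]>-.042)&(P[:,0]<.031)
b=np.arange(-.27,-.14,.002); k=((P[:,1]-b[0]+.001)//.002).astype(int)
print([(round(b[i]*1000),round(float(np.mean(v[m&(k==i)])))) for i in range(len(b)) if (m&(k==i)).any()])
s=sense();print(sl(s["tcp_pos"][:2]),s["force"])
E
python3 gr.py; python3 m.py 319
```

```text
[(-270, 227), (-266, 227), (-264, 225), (-262, 227), (-260, 226), (-256, 225), (-254, 225), (-250, 221), (-248, 213), (-246, 202), (-244, 160), (-240, 105), (-238, 65), (-236, 70), (-234, 52), (-232, 54), (-230, 49), (-228, 47), (-224, 45), (-222, 42), (-220, 42), (-218, 44), (-216, 54), (-214, 49), (-212, 51), (-208, 50), (-206, 48), (-204, 47), (-202, 45), (-200, 48), (-198, 42), (-196, 44), (-194, 40), (-192, 47), (-190, 50), (-188, 46), (-186, 48), (-184, 55), (-182, 45), (-180, 44), (-178, 41), (-176, 40), (-174, 39), (-172, 39), (-170, 41), (-166, 46), (-164, 49), (-162, 45), (-160, 47), (-158, 45), (-156, 44), (-154, 41), (-152, 41), (-150, 38), (-148, 40), (-146, 39), (-144, 42), (-142, 39)]
[[ 0.00032726 -0.06438269]] [-0.38790408 -0.56112209  0.39661802]
slab edge [-0.00422571 -0.1998511 ] 30
bar front [ 0.00939181 -0.24253536] 22 overhang 0.04268425407554327
[59, 68, 74, 77, 80, 74, 63, 59, 65, 72, 75, 78, 76, 70, 59, 61, 73, 80, 83, 83, 80, 69, 63, 71, 78, 81, 84, 90, 116, 159, 198, 221, 225, 227, 226]
[64, 66, 68, 71, 73, 72, 67, 64, 62, 63, 63, 67, 70, 75, 72, 68, 68, 68, 70, 72, 73, 71, 67, 70, 71, 73, 76, 83, 115, 168, 208, 221, 223, 225, 226]
far x at s=-.17 0.04179408268937611 slope -0.007244003141753683
near x at s=-.17 -0.052960013204133606 slope 0.028953790529344246
```

Request:
apply_moves --pt "-0.002 0 0 0 0 0 -0.2" --pt "-0.0015 0 0 0 0 0 -0.2" --pt "-0.001 0 0 0 0 0 -0.2" --pt "0 0 0 0 0 0 -0.2"

```text
t: 11.28
tcp_pos: [0.5253, -0.0714, 0.0288]
tool_rot: [0.746, 0.666, -0.0, -0.0]
force: [-0.1, -0.2, 0.0]
finger_gap: 0.602
gripper_force: 0.2
```

```bash
python3 gr.py; python3 m.py 320; python3 -c "
from station import *;import numpy as np
r=sense()['tool_rot'];print(2*np.arctan2(r[1],r[0])-np.pi/2, sense()['finger_gap'])"
```

```text
[(-270, 227), (-266, 227), (-264, 225), (-262, 227), (-260, 226), (-256, 225), (-254, 223), (-250, 207), (-248, 159), (-246, 156), (-244, 98), (-240, 61), (-238, 51), (-236, 54), (-234, 49), (-232, 50), (-230, 46), (-228, 44), (-224, 45), (-222, 47), (-220, 46), (-218, 49), (-216, 59), (-214, 50), (-212, 49), (-208, 48), (-206, 45), (-204, 44), (-202, 40), (-200, 45), (-198, 42), (-196, 48), (-194, 48), (-192, 49), (-190, 49), (-188, 47), (-186, 45), (-184, 51), (-182, 42), (-180, 41), (-178, 38), (-176, 42), (-174, 45), (-172, 44), (-170, 46), (-166, 47), (-164, 47), (-162, 43), (-160, 44), (-158, 42), (-156, 40), (-154, 38), (-152, 39), (-150, 39), (-148, 41), (-146, 45), (-144, 44), (-142, 37)]
[[ 0.0003962  -0.06898895]] [ 0.05173988 -0.52051373  0.26089608]
slab edge [-0.00421507 -0.19985743] 30
bar front [ 0.00814894 -0.24602167] 22 overhang 0.046164237448467066
[62, 59, 68, 74, 75, 79, 78, 73, 68, 63, 69, 75, 78, 80, 73, 60, 60, 72, 80, 83, 83, 80, 74, 72, 73, 76, 82, 84, 88, 113, 165, 211, 224, 226, 226]
[62, 63, 66, 70, 70, 71, 66, 68, 67, 66, 63, 63, 67, 68, 72, 71, 71, 69, 70, 72, 73, 73, 74, 74, 72, 71, 73, 76, 85, 110, 159, 203, 221, 225, 226]
far x at s=-.17 0.04179871888259704 slope -0.010427171440983908
near x at s=-.17 -0.05277102863679191 slope 0.024662631162635503
-0.11395504013440783 0.6001684776830989
```

Request:
apply_moves --pt "0.005 0 0 0 0 0 -0.2" --pt "0.01 0 0 0 0 0 -0.2" --pt "0 0 -0.02 0 0 0 -0.2" --pt "0 0 -0.025 0 0 0 0.2" --pt "-0.02 -0.0055 0 0 0 0 1" --pt "-0.03 0 0 0 0 0 1" --pt "-0.03 0 0 0 0 0 1" --pt "0 0 0 0 0 0 1"

```text
t: 12.78
tcp_pos: [0.5129, -0.1364, 0.0739]
tool_rot: [0.747, 0.665, 0.0, 0.001]
force: [0.2, -0.1, 0.5]
finger_gap: 0.003
gripper_force: 0.0
```

Request:
apply_moves --pt "0 0 0.01 0 0 0 1" --pt "0 0 0.01 0 0 0 1" --pt "0 0 0.004 0 0 0 1" --pt "0 0 0 0 0 0 1"

```text
t: 13.28
tcp_pos: [0.5122, -0.1345, 0.0491]
tool_rot: [0.746, 0.666, -0.0, -0.001]
force: [-0.4, -0.8, 0.3]
finger_gap: 0.004
gripper_force: 0.0
```

```bash
python3 m.py 320; python3 - <<'E'
from h import *
s=sense();print(s["tcp_pos"],sl(s["tcp_pos"][:2]),s["force"],s["finger_gap"])
a=np.hstack([cv2.resize(snapshot("top")[165:230,255:345],(400,300),interpolation=cv2.INTER_CUBIC),cv2.resize(snapshot("side")[180:260,230:330],(400,300),interpolation=cv2.INTER_CUBIC)])
cv2.imwrite("pics/both5.png",a[:,:,::-1])
E
```

```text
slab edge [ 0.03512124 -0.19643383] 18
bar front [ 0.00552679 -0.2458909 ] 22 overhang 0.04945706682476933
[93, 82, 60, 42, 36, 48, 63, 60, 48, 44, 53, 69, 77, 80, 74, 60, 57, 68, 74, 77, 78, 74, 70, 70, 67, 71, 75, 79, 85, 113, 167, 214, 228, 229, 229]
[45, 39, 46, 51, 47, 49, 53, 56, 57, 55, 54, 54, 58, 62, 63, 60, 58, 62, 63, 66, 67, 71, 70, 71, 66, 67, 68, 72, 82, 110, 161, 206, 224, 227, 229]
 ** On entry to DLASCL parameter number  4 had an illegal value
 ** On entry to DLASCL parameter number  4 had an illegal value
 ** On entry to DLASCL parameter number  4 had an illegal value
 ** On entry to DLASCL parameter number  4 had an illegal value
 ** On entry to DLASCL parameter number  5 had an illegal value
 ** On entry to DLASCL parameter number  4 had an illegal value
[ 0.5127508  -0.13523812  0.05000661] [[-0.0049865 -0.1338642]] [ 1.3901474  -0.14859514  0.19459979] -0.002471251332594257m.py:15: RuntimeWarning: invalid value encountered in scalar divide
  d=np.diff(g[:,cc])[r0:r1]*sg;i=int(np.argmax(d));w=np.clip(d[max(i-2,0):i+3],0,None);pts.append((cc,r0+max(i-2,0)+.5+(w*np.arange(len(w))).sum()/w.sum()))
Traceback (most recent call last):
  File "m.py", line 16, in <module>
    Q=sl(cast(pts,.042));k=np.polyfit(Q[:,1],Q[:,0],1);print(nm,"x at s=-.17",np.polyval(k,-.17),"slope",k[0])
                           ~~~~~~~~~~^^^^^^^^^^^^^^^^^
numpy.linalg.LinAlgError: SVD did not converge in Linear Least Squares
```

View pics/both5.png

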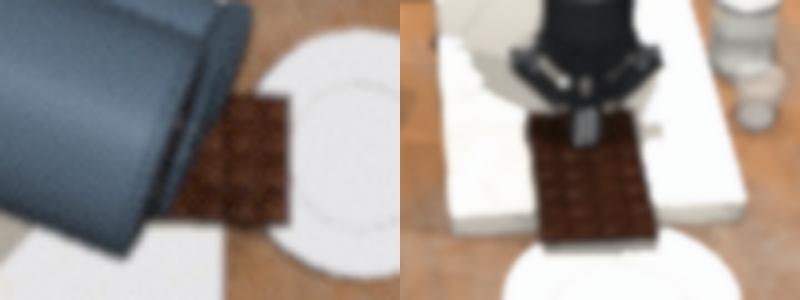

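Left (top view): the bar's front is at crop column ~289, the slab corner is at (222,222), and a groove runs along the slab-edge line. Right (side view): the shut fingertip stands over the rear part of the bar. The side camera had read about 8 mm less overhang, so I'll check that with the slab's known lower edge.

```bash
python3 - <<'E'
from h import *
im=np.mean([snapshot("side").astype(float) for _ in range(6)],0);g=im.min(2);cal=calibration("side")
def proj(x,s,z):
    p=S0+x*X+s*Y; q=cal["R"]@np.array([*p,z])+cal["t"]; u=q[:2]/q[2]; u=u*(1+cal["k1"]*(u@u)); return (cal["camera_matrix"]@np.r_[u,1])[:2].round(1)
print("pred slab edge top/bottom x=-.09",proj(-.09,-.2,.03),proj(-.09,-.2,0),"x=.08",proj(.08,-.2,.03),proj(.08,-.2,0))
print("pred bar front top/bot x=-.005",proj(-.005,-.248,.042),proj(-.005,-.248,.03))
print("pred far end, back", proj(-.09,.2,.03), proj(-.005,-.08,.042))
for c in (int(proj(-.09,-.2,.03)[0]),int(proj(.08,-.2,.03)[0]),int(proj(-.005,-.248,.042)[0])):
    print(c,228,im[228:250,c].astype(int).tolist())
E
```

```text
pred slab edge top/bottom x=-.09 [251.6 235.7] [251.7 242.4] x=.08 [304.  232.9] [303.4 239.6]
pred bar front top/bot x=-.005 [279.7 242. ] [279.6 244.8]
pred far end, back [245.6 166.3] [274.2 207.8]
251 228 [[251, 250, 246], [251, 249, 246], [251, 249, 246], [251, 250, 246], [252, 250, 247], [252, 251, 248], [252, 252, 249], [251, 250, 248], [242, 241, 237], [221, 218, 210], [199, 193, 184], [192, 186, 177], [188, 183, 174], [183, 175, 165], [171, 155, 140], [163, 134, 112], [171, 133, 106], [180, 140, 111], [184, 144, 114], [184, 143, 114], [183, 143, 112], [183, 143, 113]]
304 228 [[252, 253, 253], [252, 253, 253], [252, 253, 253], [252, 252, 253], [251, 251, 252], [246, 245, 244], [232, 229, 225], [217, 211, 202], [206, 200, 190], [201, 195, 185], [195, 187, 176], [181, 167, 154], [170, 146, 128], [169, 140, 118], [173, 144, 122], [186, 161, 143], [218, 202, 192], [241, 237, 236], [250, 250, 250], [252, 252, 252], [252, 252, 253], [252, 253, 253]]
279 228 [[60, 32, 20], [60, 32, 20], [61, 32, 21], [60, 33, 21], [61, 33, 22], [61, 32, 21], [59, 30, 19], [57, 30, 19], [56, 31, 19], [58, 31, 20], [60, 32, 20], [64, 33, 22], [63, 33, 21], [61, 33, 21], [60, 34, 24], [66, 47, 40], [94, 83, 78], [129, 123, 118], [157, 152, 146], [192, 189, 182], [234, 233, 228], [249, 248, 245]]
```

The slab's lower edge fits the top-view frame. The side-view offset is saturation and bevel at the bright upper edge, so the top measurement (about 48 mm) stands. Now the press.

Request:
apply_moves --pt "0 0 0.003 0 0 0 1" --pt "0 0 0.002 0 0 0 1" --pt "0 0 0.001 0 0 0 1" --pt "0 0 0 0 0 0 1"

```text
t: 14.38
tcp_pos: [0.5124, -0.1352, 0.0437]
tool_rot: [0.746, 0.666, -0.0, -0.0]
force: [-0.5, 0.6, 0.2]
finger_gap: 0.0
gripper_force: 0.0
```

Request:
apply_moves --pt "0 0 0.001 0 0 0 1" --pt "0 0 0 0 0 0 1"

```text
t: 14.62
tcp_pos: [0.5125, -0.1352, 0.0428]
tool_rot: [0.746, 0.666, -0.0, -0.0]
force: [-0.2, -0.8, 0.1]
finger_gap: 0.001
gripper_force: 0.0
```

Request:
apply_moves --pt "0 0 0.0005 0 0 0 1" --pt "0 0 0 0 0 0 1"

```text
t: 14.88
tcp_pos: [0.5125, -0.1352, 0.0423]
tool_rot: [0.746, 0.666, 0.0, 0.0]
force: [-0.0, -0.3, -0.0]
finger_gap: -0.004
gripper_force: 0.0
```

Request:
apply_moves --pt "0 0 0.0005 0 0 0 1" --pt "0 0 0 0 0 0 1" --pt "0 0 0 0 0 0 1"

```text
t: 15.25
tcp_pos: [0.5126, -0.1353, 0.0421]
tool_rot: [0.746, 0.666, 0.0, 0.0]
force: [-1.9, -0.1, 4.4]
finger_gap: 0.004
gripper_force: 2.2
```

Request:
apply_moves --pt "0 0 0.0005 0 0 0 1" --pt "0 0 0 0 0 0 1" --pt "0 0 0 0 0 0 1"

```text
t: 15.62
tcp_pos: [0.5126, -0.1353, 0.0421]
tool_rot: [0.746, 0.666, 0.0, 0.0]
force: [-1.5, 0.8, 7.3]
finger_gap: -0.001
gripper_force: 4.3
```

Request:
apply_moves --pt "0 0 0.0005 0 0 0 1" --pt "0 0 0 0 0 0 1" --pt "0 0 0.0003 0 0 0 1" --pt "0 0 0 0 0 0 1" --pt "0 0 0 0 0 0 1" --pt "0 0 0 0 0 0 1"

```text
t: 16.38
tcp_pos: [0.5126, -0.1352, 0.042]
tool_rot: [0.746, 0.666, 0.0, 0.0]
force: [-2.6, 1.0, 14.6]
finger_gap: 0.001
gripper_force: 7.2
```

```bash
python3 m.py 320 2>/dev/null | head -2; python3 - <<'E'
from h import *
for _ in range(4):
    snapshot("top"); s=sense();print(s["t"],s["tcp_pos"],sl(s["tcp_pos"][:2]),s["force"])
E
```

```text
slab edge [ 0.054545  -0.1948562] 20
bar front [ 0.00572522 -0.24590693] 22 overhang 0.05105073438291763
16.625 [ 0.51258879 -0.13524829  0.04202707] [[-0.0051463 -0.1338927]] [-2.34774079  0.76516119 14.36737209]
16.675 [ 0.51258052 -0.13521654  0.04204596] [[-0.00515812 -0.1338621 ]] [-3.07050575  0.90299971 14.24757404]
16.725 [ 0.51257013 -0.13522545  0.04201732] [[-0.00516744 -0.13387213]] [-3.37760486  1.48229837 14.8622748 ]
16.775 [ 0.51256683 -0.13524545  0.04204338] [[-0.00516845 -0.13389237]] [-2.36684329  1.48246181 14.73808257]
```

The bar hasn't moved (front still at -0.2459), and the press holds steady at about 14.5 N. Handing in.

```bash
python3 -c "
from station import *
print(sign_off())"
```

```text
the job is handed in; nothing more can be done
None
```

I pushed the bar along the slab without lifting it until two rows (about 48 mm, good to about 1–2 mm) stick out over the plate end. It is held down with a shut fingertip at about 14.5 N, and I handed the job in at about 17 s; no verdict came back.

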